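# Click the thumbwheel to the long tick and press start

### The job

On the bench speed controller, roll the knurled thumbwheel away from you with a fingertip, click by click, until its white index line has clicked in beside the long tick and stays there when you let go. Then press the round start button right in with a fingertip and let it come back out. Only touch the controls, do not pinch or lift anything, do not press start before the speed is set, and leave the tin, the block and the pencil where they are.

Things in the scene. Friction and masses are not known exactly. Their poses are not given: they have to be found in the camera images.
- speed_controller: Grey speed controller fixed to the bench, 110 mm (its x) by 170 mm (its y) by 64 mm high; place and yaw vary. Origin: centre of its underside, on the bench; x points to its back, away from the robot (yaw up to 0.35 either way), y to its left, z up. The thumbwheel stands out of its top at y = +35 mm, the start button at y = -50 mm; nothing on it is higher than these two.
- wheel_axle (a point): Centre of the thumbwheel, 46 mm above the bench. The wheel is a black knurled rubber disc, 40 mm in radius, 26 mm wide, on a level axle along the controller's y. Its upper 22 mm stands out of the housing between two fixed round grey cheeks, each 10 mm wide and 7 mm lower than the wheel. Pressed down, the wheel yields from 3 N on by 1.8 N per mm, at most 5 mm (12 N). The point stays fixed.
- wheel_top (a point): Highest point of the unpressed wheel, mid-width over the axle, 86 mm above the bench (x = 0, y = +35 mm of the controller). A fingertip pressed 3 to 4 mm down here and drawn along the controller's x turns the wheel by friction, about 1 rad per 40 mm. The point stays fixed when the wheel is pressed or turned.
- speed_wheel (a joint): Angle of the wheel's white index line from straight up, rad, -1.05 to 1.05; grows as the wheel's top moves to the controller's +x (away from the robot). Sprung clicks at -0.9, -0.3, 0.3, 0.9; let go between them it runs to the nearer one (crests at -0.6, 0, 0.6; about 1 N at the rim). Ticks on the cheeks mark the clicks; the long tick is the third, 0.3. It starts in the first or second.
- start_button (a joint): Travel of the start button, m: 0 out, 0.006 pressed right in (5 N); it counts as pressed beyond 0.0045. It springs back out.
- start_button_top (a point): Centre of the top face of the start button: a round grey cap, 28 mm in diameter, in a round black collar of 44 mm diameter whose top is 76 mm above the bench. The cap's top is 86 mm above the bench when out and moves down with it; it is pressed straight down. The point moves with the cap.
- wax_tin: Bystander: flat round tin, 72 mm in diameter, 25 mm high, loose on the bench beside the controller. Origin: centre of its underside.
- hardwood_block: Bystander: loose beech block, 45 x 95 x 34 mm, on the bench beside the controller. Origin: centre of its underside.
- pencil: Bystander: loose carpenter pencil, 8 x 166 x 7 mm, lying on the bench in front of the controller. Origin: centre of its underside; it lies along its y.

How it is judged:
By the outcome, as a careful person would: the job done as asked, in the order asked, and still so for the second after the job is handed in, with the robot touching nothing.
It also fails if it takes over 45 s, if anything falls off the work surface, if the arm or the gripper's body presses on something with over 40 N, if the wrist force passes 120 N, or if a joint passes its speed limit or range.

### The arm

A 7-joint arm with a two-finger parallel gripper is mounted at the origin on a cart in front of the work surface, level with it; the furniture and walls round the work are solid. World frame = base frame: x ahead of the robot, y to its left, z up, the work surface at z = 0. Lengths are in m, angles in rad, forces in N, time in s.
With the tool pointing down it reaches from about 0.4 to 0.9 m from the base axis. Payload 5.6 kg.
Tool frame: the origin (TCP) lies midway between the tips of the shut fingers; the grasp point (between the pads) lies 19 mm behind it; z points along the fingers, y is the line along which they close (so a half turn about z gives the same grasp; the last joint's range is limited). The gripper opens to 92 mm and grips with 3 to 60 N. Pads are 20 mm wide; open, the fingers measure 128 mm over their backs; the gripper's body (75 mm by 189 mm) begins 69 mm behind the grasp point.
Start: joints at [-1.203, 0.468, -0.012, 1.603, 0.006, 1.071, -0.056], TCP at [0.26, 0.596, 0.215] pointing down, gripper open.
Joint ranges: [-2.53, 2.53], [-0.31, 2.02], [-1.57, 1.55], [0.28, 2.44], [-1.29, 4.43], [0.15, 1.84], [-2.92, 2.92]. Speed limits (rad/s): [2.57, 2.57, 3.14, 3.14, 3.14, 3.14, 3.14].

### API

Orientations are given as a 3x3 rotation matrix whose columns are the frame's x, y, z axes.
In Python, from station import env, effector, solver, viewer, workorder, search_frame, tip_of gives the robot as it stands. Calls block until the motion is done:
- env.reach(position, orientation): joint-space move of the TCP to a pose.
- env.movel(position, frame=None, rate=0.15): straight line of the TCP; frame=None keeps the orientation; rate is the mean speed in m/s.
- env.goto_joints(angles): joint-space move.
- effector.release() and effector.grasp(squeeze=None): open the fingers fully, or close them until they stop; squeeze is the grip in N (None keeps the last).
- env.pause(seconds).
- solver.inverse_kinematics(position, orientation): joint angles nearest the present ones, or None.
- env.sense(): the state.
- viewer.read_camera(name): name is "scene" or "top"; returns (picture, depth): 384x512x3 uint8, red, green, blue; 384x512 float32, m along the optical axis (not along the pixel's ray), 0 where there is no reading.
- viewer.camera_info(name): a dict with "intrinsics" (3x3 intrinsics, pixels), "eye" and "rotation" of the camera in the world. Camera axes: x right, y up, looking along -z (the intrinsics and any distortion apply to the point x, -y, -z); pixel columns grow to the right and rows downward; lengths in m; the calibration is good to about 2 mm. A picture is of the moment at which its call begins. camera_info takes no time and is no camera call.
A pose or a line that the arm cannot do raises env.PlanningError and nothing moves.
- workorder.finish_job(): hands the job in; it is judged then, once.
Trained networks look in the newest picture that a camera, given by its name, has taken for a name from the list of things; names that differ only in an ending like _2 or _b are one class to them, and where a whole thing is asked for, a point or a joint stands for the part that bears it (a point fixed in the world has none). Each returns a list of dicts, best first, with "score" (0 to 1); they miss things now and then, are a little off and sometimes report something else, mostly with a low value. They report only what shows in the picture. A call takes as long as a camera call.
- search_frame(camera, name): "at" ([x, y, z] in m, in world coordinates, good to about 4 mm: the middle of the surface that is visible of it).
- tip_of(camera, name): "at" ([x, y, z] in m, in world coordinates, good to about 4 mm: a listed point, or the origin of a listed thing).
The state is a dict: "t": time; "joint_positions": joint angles; "joint_velocities": joint speeds; "tau": joint torques, N m; "ee_pos": TCP position; "tcp_rot": TCP orientation; "wrist_force": force on the tool from outside, world axes, zero at the start; "moment": the same for the moment, N m; "gripper_width": finger opening in m; "grasp_force": force on a finger pad.
Only numpy, scipy, OpenCV 4.12 (cv2) and the standard library are available. Lean on these libraries where they do the work, as an engineer would, in place of code of your own. Each camera call takes 0.05 s, during which the arm holds its last target. There are 200 camera calls.

## Working session

There is one attempt and no reset: what is moved stays moved. The work goes in short steps, each a Python script; the robot and the scene stay as the last script left them, time stands still between calls to the robot, and variables do not carry over. Pictures are saved under pics/ and viewed, at most 10 in all, crops included, and the job is handed in when it is done.

```bash
mkdir -p pics; python3 - <<'E'
from station import env, effector, solver, viewer, workorder, search_frame, tip_of
import cv2, numpy as np
s=env.sense(); print(s['t'],s['ee_pos'],s['tcp_rot'],s['gripper_width'],s['wrist_force'])
ims=[]
for c in ("scene","top"):
    p,d=viewer.read_camera(c); i=viewer.camera_info(c); print(c,i)
    ims.append(cv2.cvtColor(p,cv2.COLOR_RGB2BGR)); np.save(f'/tmp/{c}_d.npy',d)
    for n in ("speed_controller","wheel_top","start_button_top","wheel_axle"):
        print(n,[(np.round(x['at'],4),round(x['score'],2)) for x in tip_of(c,n)[:2]])
    for n in ("wax_tin","hardwood_block","pencil"):
        print(n,[(np.round(x['at'],4),round(x['score'],2)) for x in search_frame(c,n)[:2]])
cv2.imwrite('pics/a_scene.png',ims[0]); cv2.imwrite('pics/a_top.png',ims[1])
E
```

```text
0.0 [0.25942836 0.59534919 0.21361286] [[-9.16777589e-01  3.99397732e-01 -5.52149894e-04]
 [ 3.99398075e-01  9.16776023e-01 -1.70346491e-03]
 [-1.74162237e-04 -1.78222606e-03 -9.99998397e-01]] 0.09188321826392853 [ 0.44903318  0.22008284 -0.0196498 ]
scene {'intrinsics': array([[348.43981861,   0.        , 250.09162908],
       [  0.        , 348.43981861, 193.09182773],
       [  0.        ,   0.        ,   1.        ]]), 'eye': array([0.00475557, 0.50781875, 0.62153928]), 'rotation': array([[-0.65646292,  0.45009402, -0.60536915],
       [-0.75432508, -0.39919744,  0.52118623],
       [-0.00707901,  0.79878456,  0.60157552]])}
speed_controller [(array([5.143e-01, 1.087e-01, 5.000e-04]), 0.79), (array([ 0.5248, -0.0636, -0.0013]), 0.66)]
wheel_top [(array([0.5176, 0.1375, 0.086 ]), 0.69)]
start_button_top [(array([0.5104, 0.0495, 0.0831]), 0.59)]
wheel_axle [(array([0.5202, 0.1387, 0.0474]), 0.6)]
wax_tin [(array([0.526 , 0.279 , 0.0235]), 0.63)]
hardwood_block []
pencil [(array([0.4269, 0.0938, 0.0058]), 0.6)]
top {'intrinsics': array([[475.10453003,   0.        , 253.2233453 ],
       [  0.        , 475.10453003, 197.13002848],
       [  0.        ,   0.        ,   1.        ]]), 'eye': array([0.36808377, 0.0172891 , 1.02983884]), 'rotation': array([[-0.00959355,  0.98672114, -0.16213993],
       [-0.99990566, -0.01106019, -0.00814525],
       [-0.00983039,  0.1620465 ,  0.98673416]])}
speed_controller [(array([0.512 , 0.103 , 0.0021]), 0.56)]
wheel_top [(array([0.515 , 0.1374, 0.0872]), 0.83)]
start_button_top [(array([0.5164, 0.1395, 0.0469]), 0.18)]
wheel_axle [(array([0.5147, 0.1369, 0.0476]), 0.8)]
wax_tin [(array([0.5315, 0.2676, 0.0262]), 0.79)]
hardwood_block [(array([ 0.5239, -0.0685,  0.0315]), 0.94)]
pencil [(array([0.4313, 0.0787, 0.0029]), 0.59)]
```

View pics/a_scene.png

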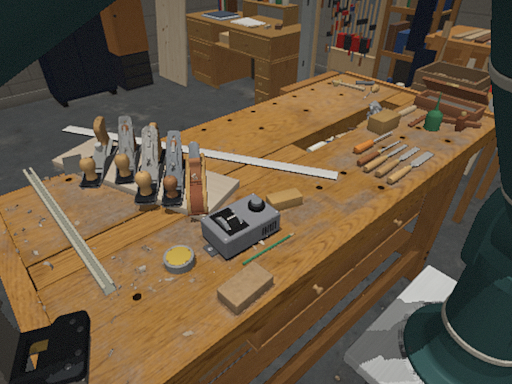

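View pics/a_top.png

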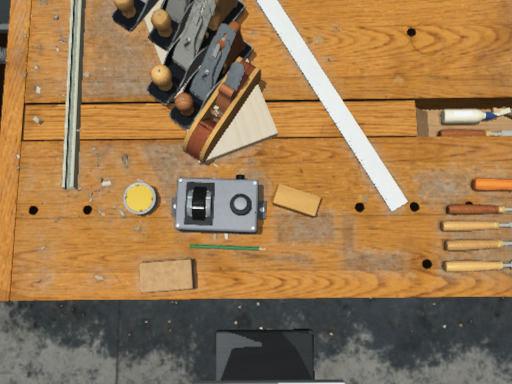

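```bash
cat > h.py <<'E'
from station import env, effector, solver, viewer, workorder, search_frame, tip_of
import cv2, numpy as np
def cloud(c,d):
    i=viewer.camera_info(c);K=i['intrinsics'];v,u=np.mgrid[:d.shape[0],:d.shape[1]]
    P=np.stack([(u-K[0,2])/K[0,0]*d,-(v-K[1,2])/K[1,1]*d,-d],-1)
    return P@i['rotation'].T+i['eye']
def proj(c,X):
    i=viewer.camera_info(c);K=i['intrinsics'];q=i['rotation'].T@(np.asarray(X)-i['eye'])
    return K[0,2]+K[0,0]*q[0]/-q[2],K[1,2]-K[1,1]*q[1]/-q[2]
E
python3 - <<'E'
from h import *
im=cv2.imread('pics/a_top.png'); d=np.load('/tmp/top_d.npy'); P=cloud('top',d)
R=(P[...,0]>.42)&(P[...,0]<.62)&(P[...,1]<.23)&(P[...,1]>-.03)&(d>0)
Z=P[...,2]; m=R&(Z>.045)&(Z<.072)
n,l,st,ce=cv2.connectedComponentsWithStats(m.astype(np.uint8)); k=1+np.argmax(st[1:,4]); q=P[l==k]
print(len(q),q[:,2].mean(),cv2.minAreaRect(q[:,:2].astype(np.float32)))
m=R&(Z>.075); n,l,st,ce=cv2.connectedComponentsWithStats(m.astype(np.uint8))
for k in range(1,n):
    if st[k,4]>8: q=P[l==k]; print(st[k],q.mean(0),q.max(0),q.min(0),cv2.minAreaRect(q[:,:2].astype(np.float32)))
a=cv2.resize(im[165:245,160:275],None,fx=6.9,fy=6.9,interpolation=cv2.INTER_CUBIC); cv2.imwrite('pics/b.png',a)
m=(P[...,0]>.42)&(P[...,0]<.75)&(P[...,1]<.3)&(P[...,1]>-.1)&(Z>.09)
print('high',P[m].min(0),P[m].max(0))
E
```

```text
3390 0.06427201751537669 ((0.5133068561553955, 0.10142457485198975), (0.1704946905374527, 0.11076389253139496), 87.33817291259766)
[187 188  24  29 503] [0.51416326 0.13588238 0.08145673] [0.54508271 0.16002342 0.09016473] [0.48690019 0.11257031 0.07501636] ((0.5159566402435303, 0.13631251454353333), (0.05819025635719299, 0.047409240156412125), 0.668427050113678)
[230 194  21  22 297] [0.50988682 0.05115636 0.08137455] [0.5316733  0.07236778 0.08988544] [0.48849052 0.03175203 0.0750082 ] ((0.511084794998169, 0.05046515911817551), (0.04234296455979347, 0.040461622178554535), 22.859867095947266)
high [0.50977071 0.05417241 0.09007244] [0.74984852 0.18552779 0.11717289]
```

View pics/b.png

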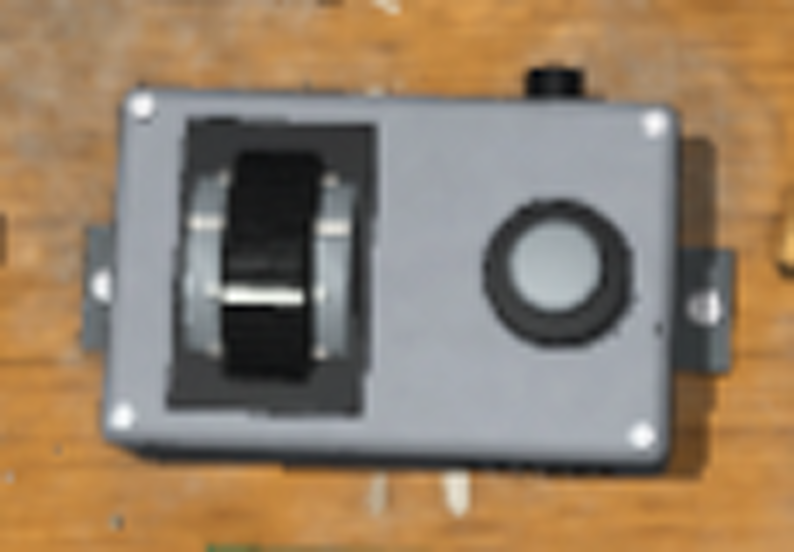

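The index line is at crop (262,295), level with the second click's short tick. The long tick is at about row 226 and the start button at (556,265). So one click away from me is needed, with yaw about -0.05 and the wheel top near (0.515, 0.136).

```bash
cat >> h.py <<'E'
yaw=-0.05; cx=np.array([np.cos(yaw),np.sin(yaw),0]); cy=np.array([-np.sin(yaw),np.cos(yaw),0])
C=np.array([.5133,.1014,0]); zt=np.array([0,0,-1.]); RT=np.stack([np.cross(cy,zt),cy,zt],1)
def at(x,y,z): return C+cx*x+cy*y+np.array([0,0,z])
def F(n=3):
    f=[]
    for _ in range(n): env.pause(.03); f.append(env.sense()['wrist_force'])
    return np.mean(f,0)
E
python3 - <<'E'
from h import *
effector.grasp(10)
env.reach(at(-.011,.035,.2),RT)
env.movel(at(-.011,.035,.097),rate=.1)
f0=F(5); print('f0',f0)
z=.090
while z>.0795:
    env.movel(at(-.011,.035,z),rate=.03); f=F()-f0; s=env.sense(); print(round(z,4),f.round(2),s['ee_pos'].round(4))
    if f[2]>7.5: break
    z-=.001
s=env.sense(); print(s['t'],s['gripper_width'])
np.save('/tmp/f0.npy',f0); np.save('/tmp/z.npy',z)
E
```

```text
f0 [-0.06282602  0.27089704  0.18208538]
0.09 [ 0.03  0.24 -0.14] [0.5041 0.1369 0.0899]
0.089 [-0.28 -0.34 -0.08] [0.5041 0.1369 0.089 ]
0.088 [-0.09 -0.11  0.25] [0.5041 0.1369 0.088 ]
0.087 [-0.02 -0.53 -0.51] [0.5041 0.1369 0.087 ]
0.086 [-0.9  -0.3   1.87] [0.5043 0.1369 0.0862]
0.085 [0.59 0.09 3.44] [0.5042 0.137  0.0852]
0.084 [-0.44 -0.78  4.67] [0.5043 0.137  0.0842]
0.083 [-0.48 -0.72  6.33] [0.5044 0.137  0.0834]
0.082 [-1.15 -0.76  7.85] [0.5045 0.137  0.0826]
8.6583 0.00026194336213948094
```

```bash
python3 - <<'E'
from h import *
f0=np.load('/tmp/f0.npy')
for x in np.arange(-.007,.0111,.003):
    env.movel(at(x,.035,.082),rate=.03); print(round(x,4),(F(2)-f0).round(2),env.sense()['ee_pos'].round(4))
env.movel(at(.011,.035,.082),rate=.03)
env.movel(at(.011,.035,.10),rate=.05)
env.movel(at(-.03,.035,.22),rate=.2)
env.pause(.2)
p,d=viewer.read_camera('scene'); cv2.imwrite('pics/c_s.png',cv2.cvtColor(p,4)); u,v=proj('scene',at(0,.035,.086)); print(u,v)
q,d=viewer.read_camera('top'); cv2.imwrite('pics/c_t.png',cv2.cvtColor(q,4)); print(proj('top',at(0,.035,.086)))
u,v=int(u),int(v); a=cv2.resize(p[v-30:v+30,u-30:u+30],(400,400),interpolation=2); b=cv2.resize(q[173:233,170:230],(400,400),interpolation=2)
cv2.imwrite('pics/c.png',cv2.cvtColor(np.hstack([a,b]),4)); print(env.sense()['t'])
E
```

```text
-0.007 [-1.31 -1.24  7.4 ] [0.5089 0.1368 0.0827]
-0.004 [-0.08 -0.79  7.3 ] [0.512  0.1366 0.0827]
-0.001 [-0.1  -0.95  7.88] [0.5151 0.1365 0.0828]
0.002 [ 0.3  -0.97  7.66] [0.5183 0.1364 0.0828]
0.005 [ 0.74 -1.05  7.98] [0.5214 0.1362 0.0829]
0.008 [ 1.2  -0.01  7.64] [0.5246 0.1361 0.0829]
0.011 [ 2.04 -0.74  7.22] [0.5278 0.1359 0.0829]
228.54586632206394 214.13866878477623
(np.float64(197.9730828204685), np.float64(201.72581308415172))
12.75
```

View pics/c.png

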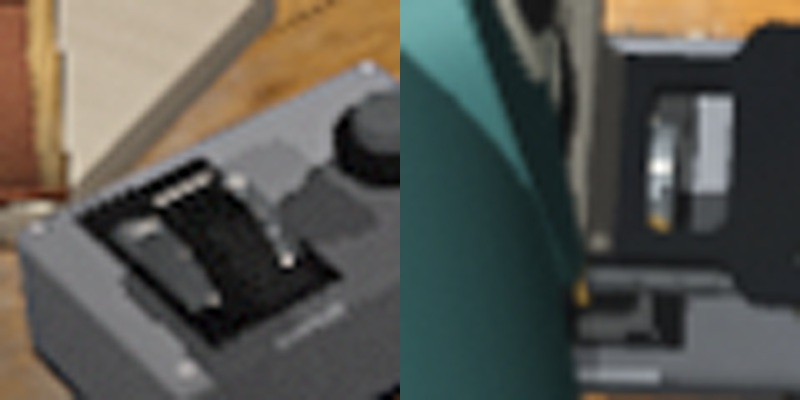

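```bash
python3 - <<'E'
from h import *
for th in (-.3,0,.3,.6,.9):
    r=[]
    for y in (.022,.035,.048):
        u,v=proj('scene',at(.04*np.sin(th),y,.046+.04*np.cos(th))); r.append((round((u-198)*400/60),round((v-184)*400/60)))
    print(th,r)
env.movel(at(-.03,-.05,.15),rate=.25)
q,d=viewer.read_camera('top'); cv2.imwrite('pics/d.png',cv2.cvtColor(cv2.resize(q[165:245,160:275],None,fx=6.9,fy=6.9,interpolation=2),4))
E
```

```text
-0.3 [(253, 207), (223, 222), (193, 237)]
0 [(233, 186), (204, 201), (174, 216)]
0.3 [(214, 173), (185, 188), (155, 203)]
0.6 [(198, 170), (168, 184), (139, 199)]
0.9 [(185, 175), (156, 189), (127, 203)]
```

View pics/d.png

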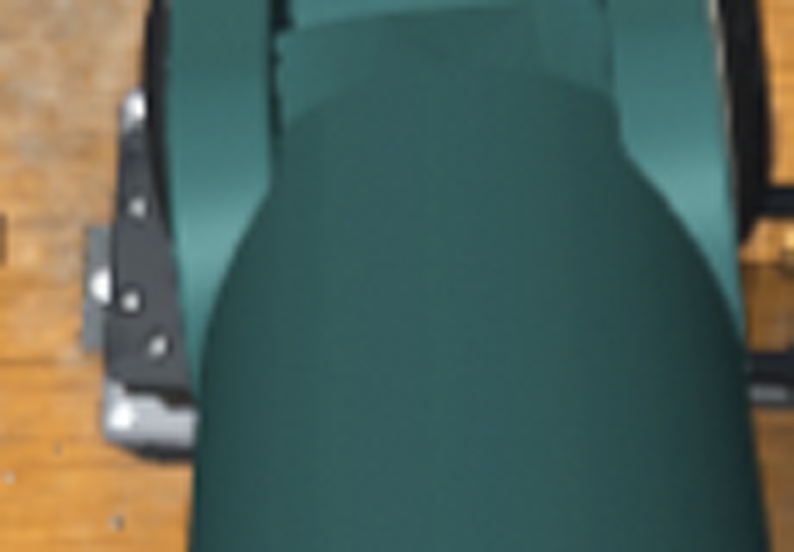

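The top view is blocked by the arm. In the scene crop the index line is centred at (185,190), with ends at (155,202) and (213,177). That matches the projection for +0.3, so the wheel is set. Next is the start button.

```bash
python3 - <<'E'
from h import *
env.movel(at(0,-.05,.095),rate=.1)
f0=F(5); z=.086
while z>.0765:
    env.movel(at(0,-.05,z),rate=.03); f=F(2)-f0; e=env.sense()['ee_pos']; print(round(z,4),f.round(2),e.round(4))
    if f[2]>9: break
    z-=.001
env.pause(.2)
env.movel(at(0,-.05,.1),rate=.05)
env.movel(at(-.05,-.05,.25),rate=.2); env.pause(.3)
p,d=viewer.read_camera('scene'); u,v=213,214
a=cv2.resize(p[v-40:v+30,u-15:u+75],(720,560),interpolation=2); cv2.imwrite('pics/e.png',cv2.cvtColor(a,4))
for th in (-.3,.3,.9):
    x,y=proj('scene',at(.04*np.sin(th),.035,.046+.04*np.cos(th))); print(th,round((x-198)*8),round((y-174)*8))
print([ (r['at'],r['score']) for r in tip_of('scene','start_button_top')[:1]],env.sense()['t'])
for n in ("wax_tin","pencil"): print(n,[np.round(r['at'],3) for r in search_frame('scene',n)[:1]])
E
```

```text
0.086 [ 0.64 -0.61  0.59] [0.5108 0.0515 0.086 ]
0.085 [-0.03  0.33  1.77] [0.5109 0.0515 0.0851]
0.084 [0.31 0.22 1.98] [0.5108 0.0515 0.084 ]
0.083 [-0.41  0.1   2.4 ] [0.5109 0.0515 0.083 ]
0.082 [-0.21  0.46  3.68] [0.5108 0.0515 0.082 ]
0.081 [-0.37  1.18  4.19] [0.5108 0.0515 0.081 ]
0.08 [-1.39  0.54  7.18] [0.5108 0.0515 0.0804]
0.079 [-4.29  0.29 15.72] [0.5109 0.0515 0.0802]
-0.3 268 346
0.3 222 306
0.9 187 307
[([0.511, 0.0498, 0.0875], 0.47)] 19.175
wax_tin [array([0.526, 0.277, 0.028])]
pencil [array([0.427, 0.094, 0.005])]
```

View pics/e.png

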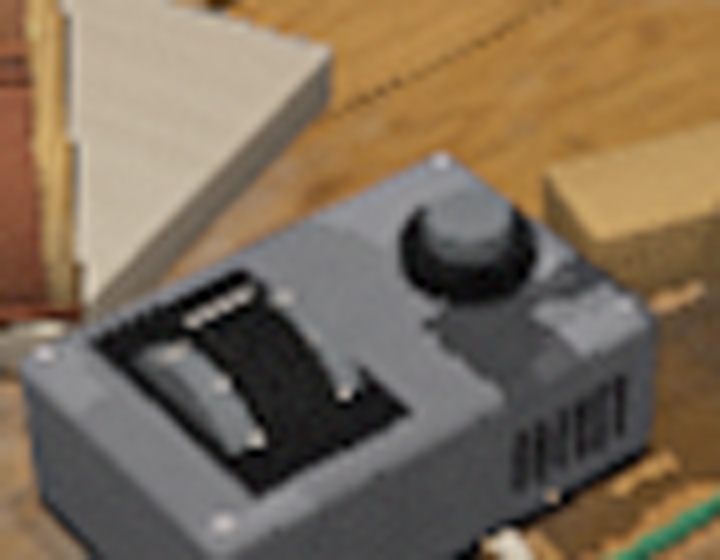

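The index line at (220,306) matches the prediction of (222,306) for +0.3, and it lines up with the long tick at (178,350) and (285,297). The button cap at (468,220) is back out, and the tin and pencil haven't moved.

```bash
python3 -c "
from h import *
print(workorder.finish_job())"
```

```text
the job is handed in; nothing more can be done
None
```

The thumbwheel is clicked in at the long tick and stayed there, the start button was then pressed right in and came back out, and the job is handed in (about 19 s of robot time; no verdict was returned).

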